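# Uncover a two-button start console and give the dual start signal

## Task

Gently push the console's sliding cover fully back, away from the stop button's side, with the fingertips; this uncovers the two flat start buttons. Then press both start buttons fully down together, one fingertip on each, hold them down for three seconds and let both come up again, leaving the cover back. Do not press the small mushroom stop button, do not grasp or lift anything, and leave the things lying round the console alone.

Things in the scene. Friction and masses are not known exactly. Their poses are not given: they have to be found in the camera images.
- console: Grey start console, steel panel on top, fixed, 146 x 152 x 40 mm; place and yaw vary. Origin: on the bench under the midpoint between the start buttons; x = the cover's opening direction (away from the stop button), y = along the line of the start buttons, z up. Panel top at z 40, from x -63 to +83, y -76 to +76 mm; its rear half has only two 8 mm high rails at y +-66 mm.
- cover (a joint): Slide of the bare aluminium cover along console +x, m: 0 shut over both start buttons, 0.055 fully back; starts at 0 to 0.010, stays where left, friction about 1.5 N. Plate 40 mm deep (x), 130 wide (y), top 58 mm above the bench, on thin side legs at y +-63 mm; upright lip 4 mm thick, 116 mm wide, 54 to 77 mm above the bench, along its near (-x) edge.
- cover_lip (a point): Point on the cover's lip to push: middle of the lip's near (-x) face, 66 mm above the bench, moves with the cover (console x -20 mm, y 0 when shut). The panel in front of it is free for 40 mm.
- start_left (a joint): Travel of the start button at console y +28 mm, m: 0 = up, 0.007 = fully down; springs back. Pushing needs 1.5 N at first and 5 N when fully down (so 10 N for both).
- start_right (a joint): The same for the start button at console y -28 mm.
- start_left_top (a point): Centre of the flat top of the start button at console x 0, y +28 mm: black cylinder of 28 mm diameter, top 50 mm above the bench when up, standing 10 mm over the panel. Hidden under the cover while that is shut.
- start_right_top (a point): The same for the other start button, at console x 0, y -28 mm: 56 mm from the first between centres. The cover's lip, when fully back, stands 35 mm behind (+x of) the line of the buttons.
- stop (a joint): Travel of the stop button, m: 0 = up, 0.006 = down. Not to be pressed.
- stop_top (a point): Top of the stop button: black mushroom of 26 mm diameter, single, at the near corner of the panel (console x -41, y +50 mm), top 56 mm above the bench.
- bottle: Bystander: small dispensing bottle with a pointed red cap, 38 mm diameter, 118 mm tall, standing to the -y side of the console, loose. Origin at its underside.
- adapter: Bystander: small black plug-in adapter, 30 x 64 x 28 mm, to the -y side of the console, nearer the robot than the bottle, loose. Origin at its underside.
- case: Bystander: gold instrument case, 92 x 115 x 42 mm, lying flat behind (+x of) the console, loose. Origin at its underside.
- pen: Bystander: white marker pen with a black cap, 130 mm long, 17 mm high, lying at the +y side of the console, loose. Origin at its underside.
There are look-alikes about, which are no part of the job. Of the things shaped like the console, the grey one is meant.

How it is judged:
By the outcome, as a careful person would: the job done as asked, in the order asked, and still so for the second after the job is handed in, with the robot touching nothing.
It also fails if it takes over 40 s, if anything falls off the work surface, if the arm or the gripper's body presses on something with over 40 N, if the wrist force passes 120 N, or if a joint passes its speed limit or range.

## Robot

A 6-joint arm with a two-finger parallel gripper is mounted at the origin on a cart in front of the work surface, level with it; the furniture and walls round the work are solid. World frame = base frame: x ahead of the robot, y to its left, z up, the work surface at z = 0. Lengths are in mm, angles in rad, forces in N, time in s.
With the tool pointing down it reaches from about 300 to 775 mm from the base axis. Payload 14.6 kg.
Tool frame: the origin (TCP) lies on the front face of the gripper's body, between the roots of the fingers; the fingertips stand 97 mm ahead of it and the grasp point (between the pads) lies 78 mm ahead of it; z points along the fingers, y is the direction in which the jaws open and shut (so a half turn about z gives the same grasp; the last joint's range is limited). The gripper opens to 94 mm and grips with 3 to 60 N. Pads are 16 mm wide; open, the fingers measure 119 mm over their backs; the gripper's body (75 mm by 177 mm) begins 78 mm behind the grasp point.
Start: joints at [1.127, 0.3, 1.521, -0, 1.321, -0.067], TCP at [202.368, 511.407, 302.646] pointing down, gripper open.
Joint ranges: [-3.03, 3.03], [-0.79, 2.21], [0.23, 2.52], [-1.04, 4.18], [0, 3.07], [-2.55, 2.55]. Speed limits (rad/s): [2.22, 2.22, 2.57, 3.14, 3.14, 3.14].

## Interface

Orientations are given as [roll, pitch, yaw] about the fixed x, y, z axes, in that order (R = Rz(yaw) Ry(pitch) Rx(roll)).
In Python, from cell import manip, eyes, finder gives the robot as it stands.
- The arm moves only by the tool drive_tool, never from a script. Its argument "rows" is a list of rows, each an object with "offset": the shift along the tool's x, y, z in mm, a list of three; "spin": the turn about the tool's z in degrees; "jaw": the finger opening in mm, from 0 to 94. In form: [{"offset": [dx, dy, dz], "spin": spin, "jaw": jaw}, ...]. A call has 1 to 20 rows; each row shifts and turns the commanded pose from where the row before left it, along the tool's axes as they then stand; what a row does not reach is not made up. A row lasts 1/10 s, in which the tool goes at most 50 mm and 8.59 degrees, less where a joint would pass 70% of its speed; a pose out of reach is approached as far as the arm can. A call is refused whole if a number of a shift passes 50 or a number of a turn 8.59, either way. A call with a gripper value outside its range is refused whole. The fingers move at their own pace and stop on an object; "force" is the grip in N (left out, the last holds). Time passes only in rows, so rows that do not move let the fingers close. It gives the time, the measured TCP pose, the force and the opening at its end, in the units of the state.
- manip.read_state(): the state, without advancing time (a new reading comes with each control period).
- eyes.camera(name): name is "side" or "top"; returns a dict with "color" (400x640x3 uint8, blue, green, red), "depth" (400x640 float32, mm along the optical axis (not along the pixel's ray), 0 where there is no reading), "vfov" (degrees; the focal length in pixels is half the picture's height over the tangent of half this angle, whatever the lens; pixels are square), "cx", "cy" (the principal point, pixels), "rvec" (rotation vector, rad) and "tvec" (3), from world to camera coordinates, as OpenCV has them. Camera axes: x right, y down, z forward; pixel columns grow to the right and rows downward; lengths in mm; the calibration is good to about 2 mm. A picture is of the moment at which its call begins.
- manip.sign_off(): hands the job in, once; it reports no verdict.
Trained networks look in the newest picture that a camera, given by its name, has taken for a name from the list of things; names that differ only in an ending like _2 or _b are one class to them, and where a whole thing is asked for, a point or a joint stands for the part that bears it (a point fixed in the world has none). Each returns a list of dicts, best first, with "p" (0 to 1); they miss things now and then, are a little off and sometimes report something else, mostly with a low value. They report only what shows in the picture. A call takes as long as a camera call. They do not tell look-alikes from the thing itself.
- finder.find_in(camera, target): "uv" ([column, row] in pixels, amid what is visible of it).
The state is a dict: "clock": time; "joints": joint angles; "qd": joint speeds; "effort": joint torques, N m; "eef_pos": TCP position; "eef_rot": TCP orientation; "wrist_force": force on the tool from outside, world axes, zero at the start; "moment": the same for the moment, N m; "finger_gap": finger opening in mm.
Only numpy, scipy, OpenCV 4.12 (cv2) and the standard library are available. Lean on these libraries where they do the work, as an engineer would, in place of code of your own. Each camera call takes 0.05 s, during which the arm holds its last target. There are 200 camera calls.

## Working session

There is one attempt and no reset: what is moved stays moved. The work goes in short steps, Python scripts to look and compute and a tool call to move; the robot and the scene stay as the last step left them, time stands still between calls to the robot, and variables do not carry over. Pictures are saved under pics/ and viewed, about 8 in all and at most 12, crops included, and the job is handed in when it is done.

Besides the shell and the picture viewer there is one more tool, called as name(argument=value, ...), one argument or row to a line, values as JSON. drive_tool: Moves the arm, as the interface text tells. Its arguments: {"type":"object","properties":{"rows":{"type":"array","items":{"type":"object","properties":{"offset":{"type":"array","items":{"type":"number"}},"spin":{"type":"number"},"jaw":{"type":"number"}}}},"force":{"type":"number"}},"required":["rows"]}

```bash
mkdir -p pics
cat > h.py <<'E'
import numpy as np,cv2,json
from cell import manip,eyes,finder
def K(c):
    f=200/np.tan(np.radians(c["vfov"])/2); return f
def world(c,u,v,d=None):
    f=K(c); d=c["depth"][int(v),int(u)] if d is None else d
    R=cv2.Rodrigues(np.array(c["rvec"],float))[0]
    return R.T@(np.array([(u-c["cx"])/f*d,(v-c["cy"])/f*d,d])-np.array(c["tvec"],float).ravel())
def cloud(c):
    f=K(c);d=c["depth"];v,u=np.mgrid[0:400,0:640]
    R=cv2.Rodrigues(np.array(c["rvec"],float))[0]
    P=np.stack([(u-c["cx"])/f*d,(v-c["cy"])/f*d,d],-1)-np.array(c["tvec"],float).ravel()
    return P@R
def proj(c,P):
    f=K(c);R=cv2.Rodrigues(np.array(c["rvec"],float))[0]
    p=R@np.array(P,float)+np.array(c["tvec"],float).ravel(); return p[:2]/p[2]*f+[c["cx"],c["cy"]]
E
python3 - <<'E'
from h import *
s=manip.read_state();print({k:np.round(v,3).tolist() for k,v in s.items()})
for n in("top","side"):
    c=eyes.camera(n);cv2.imwrite(f"pics/{n}0.png",c["color"])
    for t in("console","cover_lip","stop_top","bottle","adapter","case","pen"):
        for r in finder.find_in(n,t)[:3]:
            u,v=r["uv"];print(n,t,round(r["p"],2),np.round(r["uv"]),np.round(world(c,u,v)))
E
```

```text
{'clock': 0.0, 'joints': [1.127, 0.3, 1.522, -0.0, 1.321, -0.067], 'qd': [0.001, 0.001, 0.001, 0.001, 0.0, 0.0], 'effort': [0.002, -53.179, -35.274, 0.071, 0.024, -0.0], 'eef_pos': [202.324, 511.264, 302.071], 'eef_rot': [-3.14, -0.0, 2.765], 'wrist_force': [-0.664, 0.766, -0.662], 'moment': [0.024, -0.032, 0.024], 'finger_gap': 94.109}
top console 0.83 [279. 213.] [530. 323.  58.]
top cover_lip 0.8 [420. 204.] [547. -25.  55.]
top cover_lip 0.72 [276. 217.] [520. 329.  58.]
top stop_top 0.63 [277. 215.] [525. 327.  57.]
top stop_top 0.54 [398. 222.] [505.  32.  53.]
top bottle 0.8 [339. 188.] [585. 176. 102.]
top adapter 0.77 [343. 228.] [492. 164.  28.]
top case 0.72 [304. 158.] [668. 259.  40.]
top pen 0.89 [236. 217.] [525. 435.  14.]
side console 0.88 [296. 167.] [528. 289.  58.]
side console 0.83 [359. 306.] [546. -37.  55.]
side cover_lip 0.95 [287. 159.] [517. 318.  55.]
side cover_lip 0.58 [357. 299.] [546. -23.  53.]
side stop_top 0.65 [323. 284.] [497.  25.  53.]
side stop_top 0.63 [302. 232.] [497. 153.  28.]
side stop_top 0.48 [265. 146.] [481. 370.  54.]
side bottle 0.96 [344. 210.] [588. 154.  64.]
side adapter 0.63 [301. 232.] [495. 151.  30.]
side case 0.6 [364. 170.] [669. 247.  41.]
side pen 0.62 [278. 132.] [525. 431.  13.]
```

Run:
```python
from h import *
a=cv2.imread("pics/top0.png")[130:270,200:460];b=cv2.imread("pics/side0.png")[100:340,210:430]
a=cv2.resize(a,None,fx=3,fy=3)[:, :];a=cv2.resize(a,(520,280));b=cv2.resize(b,(275,300))
cv2.imwrite("pics/a.png",cv2.resize(cv2.imread("pics/top0.png")[130:270,200:460],(780,420),interpolation=cv2.INTER_CUBIC))
cv2.imwrite("pics/b.png",cv2.resize(cv2.imread("pics/side0.png")[90:270,210:450],(800,600),interpolation=cv2.INTER_CUBIC))
```

```text
(no output)
```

View pics/a.png

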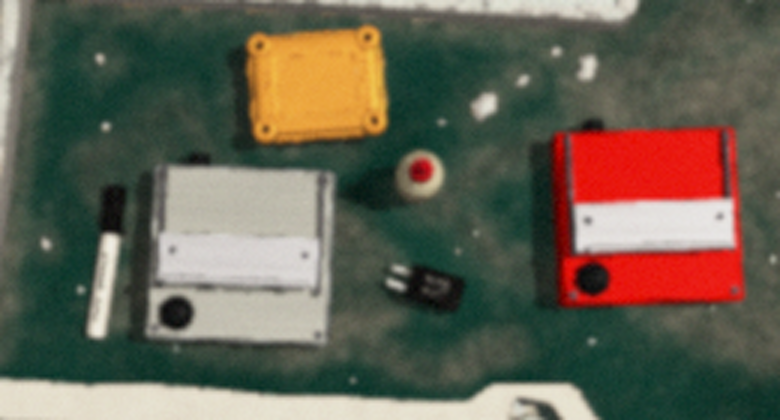

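View pics/b.png

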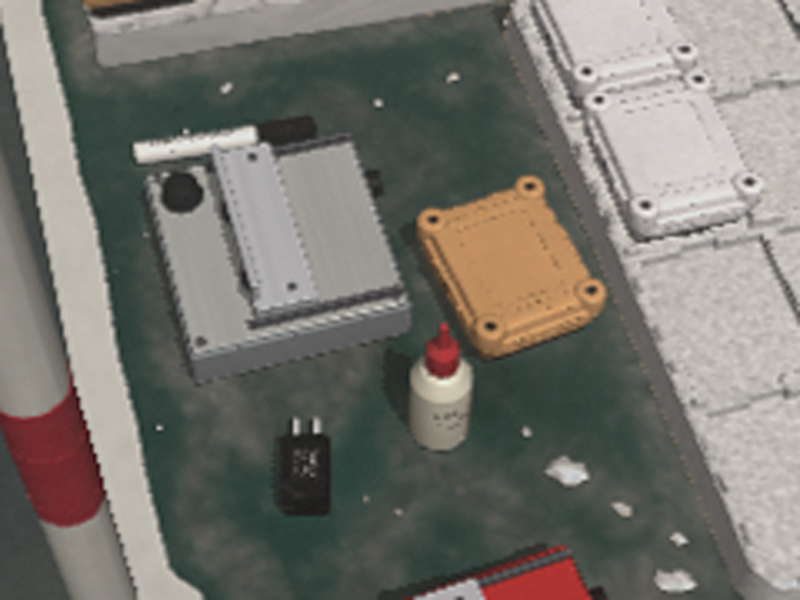

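The grey console is at top-picture pixel (280,215) and the red look-alike at (416,202); the grey one is meant. Its stop button is at crop (176,312), i.e. full picture (259,234), in its near left corner. The bottle and adapter lie to its right and the pen to its left, so console x points roughly away from the robot.

Run:
```python
from h import *
for n in("top","side"):
    c=eyes.camera(n);P=cloud(c).reshape(-1,3);P=P[(c["depth"]>0).ravel()]
    m=(abs(P[:,0]-530)<110)&(abs(P[:,1]-323)<95)&(P[:,1]>225)
    pan=P[m&(P[:,2]>34)&(P[:,2]<80)&(P[:,0]<620)]
    pl=P[m&(P[:,2]>54)&(P[:,2]<62)]
    for nm,q in(("panel",pan),("plate",pl)):
        r=cv2.minAreaRect(q[:,:2].astype(np.float32));print(n,nm,len(q),np.round(cv2.boxPoints(r)).tolist(),np.round(r[1]),round(r[2],1),np.round(np.median(q[:,2]),1))
    print(np.histogram(P[m][:,2],bins=[-5,5,20,34,38,42,46,50,54,56,58,60,62,66,70,80,100,200])[0])
c=eyes.camera("top")
# back-project picked top corners (z=40) and stop (z=56), fit
def atz(c,u,v,z):
    a=world(c,u,v,100.);b=world(c,u,v,200.);return (a+(b-a)*(z-a[2])/(b[2]-a[2]))[:2]
pick=[((148,342),(-63,76),40),((327,346),(-63,-76),40),((333,172),(83,-76),40),((155,165),(83,76),40),((176,312),(-41,50),56)]
W=np.array([atz(c,u/3+200,v/3+130,z) for (u,v),_,z in pick]);L=np.array([l for _,l,_ in pick],float)
lc=L-L.mean(0);wc=W-W.mean(0)
th=np.arctan2((lc[:,0]*wc[:,1]-lc[:,1]*wc[:,0]).sum(),(lc*wc).sum())
R=np.array([[np.cos(th),-np.sin(th)],[np.sin(th),np.cos(th)]]);t=W.mean(0)-R@L.mean(0)
print("yaw",np.degrees(th),"o",t,"res",np.round(W-(L@R.T+t),1).tolist())
# cover edges from picks (near edge bottom, far edge)
for u,v,z in((158,283,77),(318,290,77),(163,234,58),(321,240,58)): print(np.round(R.T@(atz(c,u/3+200,v/3+130,z)-t)))
```

```text
top panel 3511 [[452.0, 251.0], [605.0, 241.0], [615.0, 393.0], [461.0, 402.0]] [152. 154.] 86.6 42.2
top plate 727 [[468.0, 383.0], [508.0, 231.0], [593.0, 253.0], [554.0, 405.0]] [ 89. 157.] 14.5 58.6
[2420  138  120  444 1366  764  128   60   91  198  258  180   81    2
  102   19    0]
side panel 3761 [[450.0, 247.0], [595.0, 239.0], [604.0, 390.0], [458.0, 398.0]] [151. 146.] 86.7 41.1
side plate 835 [[465.0, 256.0], [540.0, 254.0], [544.0, 387.0], [469.0, 390.0]] [133.  75.] 88.3 57.9
[2385  231  387  425 1960  440  125   66   91  343  317   84    7    0
  125    1    0]
yaw -2.6653692902034214 o [516.04015176 320.69296372] res [[-1.0, -2.6], [0.7, 2.3], [-1.4, 2.3], [-0.5, -1.5], [2.2, -0.5]]
[-16.  63.]
[-18. -66.]
[24. 63.]
[ 23. -66.]
```

drive_tool(
  rows=[
    {"offset": [0, 0, 0], "spin": -4.6, "jaw": 20},
    {"offset": [0, 0, 0], "spin": -4.7, "jaw": 20},
    {"offset": [0, 0, 0], "spin": -4.7, "jaw": 20},
    {"offset": [0, 0, 0], "spin": -4.7, "jaw": 20},
    {"offset": [-20, -12.5, 0], "spin": 0, "jaw": 20},
    {"offset": [-28, -17.5, 0], "spin": 0, "jaw": 20},
    {"offset": [-28, -17.5, 5], "spin": 0, "jaw": 20},
    {"offset": [-28, -17.5, 10], "spin": 0, "jaw": 20},
    {"offset": [-28, -17.5, 10], "spin": 0, "jaw": 20},
    {"offset": [-28, -17.5, 10], "spin": 0, "jaw": 20},
    {"offset": [-28, -17.5, 10], "spin": 0, "jaw": 20},
    {"offset": [-28, -17.5, 10], "spin": 0, "jaw": 20},
    {"offset": [-28, -17.5, 10], "spin": 0, "jaw": 20},
    {"offset": [-28, -17.5, 10], "spin": 0, "jaw": 20},
    {"offset": [-7, -4, 10], "spin": 0, "jaw": 20},
    {"offset": [0, 0, 0], "spin": 0, "jaw": 20},
    {"offset": [0, 0, 0], "spin": 0, "jaw": 20},
    {"offset": [0, 0, 0], "spin": 0, "jaw": 20},
  ],
  force=10,
)

```text
clock: 2.75
eef_pos: [471.5, 324.5, 218.3]
eef_rot: [3.141, 0.001, 3.092]
wrist_force: [0.3, 0.1, 1.2]
finger_gap: 20.1
```

Run:
```python
from h import *
c=eyes.camera("side");cv2.imwrite("pics/c.png",cv2.resize(c["color"][80:230,190:390],(800,600),interpolation=cv2.INTER_CUBIC))
o=np.array([516.5,320]);t=np.radians(-3);R=np.array([[np.cos(t),-np.sin(t)],[np.sin(t),np.cos(t)]])
im=cv2.imread("pics/c.png")
for l in((-63,76,40),(-63,-76,40),(83,-76,40),(83,76,40),(-41,50,56),(-17,58,77),(-17,-58,77)):
    p=proj(c,[*(R@l[:2]+o),l[2]]);cv2.circle(im,(int((p[0]-190)*4+2),int((p[1]-80)*4+2)),4,(0,0,255),-1)
p=proj(c,[471.5,324.5,121]);cv2.circle(im,(int((p[0]-190)*4+2),int((p[1]-80)*4+2)),4,(0,255,0),-1)
cv2.imwrite("pics/c.png",im)
```

```text
(no output)
```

View pics/c.png

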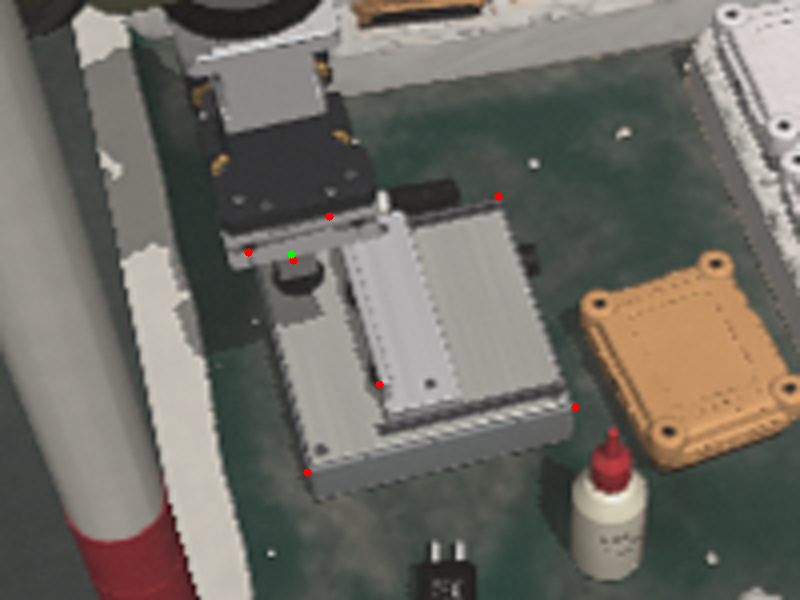

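The red overlay dots match the console corners and the lip end (380,385) to about 2 mm. The fingers stand in front of the lip, beside the stop (300,272). I'll go down and push.

drive_tool(
  rows=[
    {"offset": [0, -2, 10], "spin": 0, "jaw": 20},
    {"offset": [0, 0, 10], "spin": 0, "jaw": 20},
    {"offset": [0, 0, 10], "spin": 0, "jaw": 20},
    {"offset": [0, 0, 10], "spin": 0, "jaw": 20},
    {"offset": [0, 0, 10], "spin": 0, "jaw": 20},
    {"offset": [0, 0, 8], "spin": 0, "jaw": 20},
    {"offset": [0, 0, 0], "spin": 0, "jaw": 20},
    {"offset": [-5, 0, 0], "spin": 0, "jaw": 20},
    {"offset": [-5, 0, 0], "spin": 0, "jaw": 20},
    {"offset": [-4, 0, 0], "spin": 0, "jaw": 20},
    {"offset": [-4, 0, 0], "spin": 0, "jaw": 20},
    {"offset": [-4, 0, 0], "spin": 0, "jaw": 20},
    {"offset": [-4, 0, 0], "spin": 0, "jaw": 20},
    {"offset": [-4, 0, 0], "spin": 0, "jaw": 20},
  ],
)

```text
clock: 4.2
eef_pos: [502.4, 320.1, 159.7]
eef_rot: [-3.142, -0.0, 3.091]
wrist_force: [-1.3, 0.2, 1.0]
finger_gap: 20.0
```

drive_tool(
  rows=[
    {"offset": [-4, 0, 0], "spin": 0, "jaw": 20},
    {"offset": [-4, 0, 0], "spin": 0, "jaw": 20},
    {"offset": [-4, 0, 0], "spin": 0, "jaw": 20},
    {"offset": [-4, 0, 0], "spin": 0, "jaw": 20},
    {"offset": [-4, 0, 0], "spin": 0, "jaw": 20},
    {"offset": [-4, 0, 0], "spin": 0, "jaw": 20},
    {"offset": [-4, 0, 0], "spin": 0, "jaw": 20},
  ],
)

```text
clock: 4.9
eef_pos: [530.4, 318.6, 159.6]
eef_rot: [-3.141, -0.0, 3.091]
wrist_force: [-1.7, -1.0, 1.3]
finger_gap: 19.8
```

drive_tool(
  rows=[
    {"offset": [-3, 0, 0], "spin": 0, "jaw": 20},
    {"offset": [-3, 0, 0], "spin": 0, "jaw": 20},
    {"offset": [-2, 0, 0], "spin": 0, "jaw": 20},
    {"offset": [-2, 0, 0], "spin": 0, "jaw": 20},
  ],
)

```text
clock: 5.3
eef_pos: [540.2, 318.1, 159.6]
eef_rot: [-3.142, -0.0, 3.091]
wrist_force: [-1.2, -0.7, 0.9]
finger_gap: 20.1
```

drive_tool(
  rows=[
    {"offset": [-1, 0, 0], "spin": 0, "jaw": 20},
    {"offset": [-1, 0, 0], "spin": 0, "jaw": 20},
  ],
)

```text
clock: 5.5
eef_pos: [541.7, 318.0, 159.5]
eef_rot: [-3.141, -0.001, 3.091]
wrist_force: [-10.1, -0.9, 5.1]
finger_gap: 19.9
```

drive_tool(
  rows=[
    {"offset": [-1, 0, 0], "spin": 0, "jaw": 20},
    {"offset": [0, 0, 0], "spin": 0, "jaw": 20},
  ],
)

```text
clock: 5.7
eef_pos: [542.0, 318.1, 159.5]
eef_rot: [-3.141, -0.003, 3.091]
wrist_force: [-12.3, -2.0, 6.6]
finger_gap: 20.0
```

The stop was felt at 12 N, so the cover is fully back. Now I'll back off over the buttons and set the jaw.

drive_tool(
  rows=[
    {"offset": [3, 0, 0], "spin": 0, "jaw": 20},
    {"offset": [8, 0, 0], "spin": 0, "jaw": 20},
    {"offset": [8, 1, -5], "spin": 0, "jaw": 20},
    {"offset": [8, 0, -5], "spin": 0, "jaw": 20},
    {"offset": [2, 0, -20], "spin": 0, "jaw": 44},
    {"offset": [0, 0, -20], "spin": 0, "jaw": 44},
    {"offset": [0, 0, 0], "spin": 0, "jaw": 44},
    {"offset": [0, 0, 0], "spin": 0, "jaw": 44},
  ],
)

```text
clock: 6.5
eef_pos: [513.9, 320.5, 209.7]
eef_rot: [3.141, 0.001, 3.091]
wrist_force: [-1.1, -0.6, 0.1]
finger_gap: 43.2
```

Run:
```python
from h import *
s=manip.read_state();print(s["eef_pos"],s["wrist_force"],s["finger_gap"])
o=np.array([515,320]);t=np.radians(-3);R=np.array([[np.cos(t),-np.sin(t)],[np.sin(t),np.cos(t)]])
ims=[]
for n,(x,y,w,h) in(("side",(225,90,130,150)),("top",(225,150,130,150))):
    c=eyes.camera(n);im=cv2.resize(c["color"][y:y+h,x:x+w],None,fx=3,fy=3,interpolation=cv2.INTER_CUBIC)
    for l in((-63,-76,40),(83,-76,40),(0,28,50),(0,-28,50),(35,-58,77)):
        p=proj(c,[*(R@l[:2]+o),l[2]]);cv2.circle(im,(int((p[0]-x)*3+1),int((p[1]-y)*3+1)),3,(0,0,255),-1)
    ims.append(im)
    for b in("start_left_top","start_right_top","cover_lip","stop_top"):
        for r in finder.find_in(n,b)[:2]:
            P=world(c,*r["uv"]);print(n,b,round(r["p"],2),np.round(r["uv"]),np.round(P),"console",np.round(R.T@(P[:2]-o)))
cv2.imwrite("pics/d.png",np.hstack(ims))
```

```text
[513.85199875 320.50727571 209.68614637] [-1.13424058 -0.6036733   0.05973379] 43.22203994617857
side start_right_top 0.41 [290. 172.] [515. 286.  49.] console [  1. -34.]
side cover_lip 0.71 [352. 297.] [538. -17.  55.] console [  41. -335.]
side stop_top 0.59 [323. 281.] [499.  30.  53.] console [  -1. -290.]
top start_right_top 0.72 [303. 192.] [582. 263.  59.] console [ 70. -53.]
top start_right_top 0.64 [305. 158.] [668. 257.  40.] console [156. -55.]
top cover_lip 0.34 [306. 158.] [668. 255.  37.] console [156. -57.]
top stop_top 0.75 [268. 183.] [607. 351.  31.] console [91. 36.]
```

View pics/d.png

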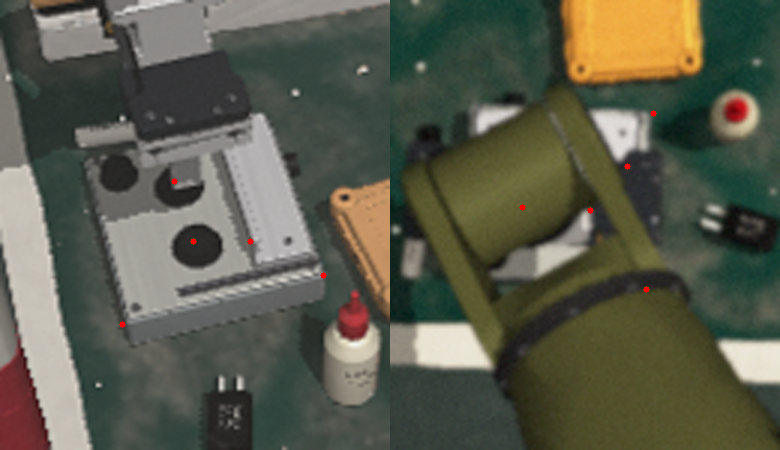

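The side view shows the cover back and both start buttons uncovered at crop (179,187) and (197,245). The overlay suggests they sit a few mm towards -y, so I'll make one quick check by segmenting the dark blob.

Run:
```python
from h import *
c=eyes.camera("side");im=c["color"]
g=(im.max(2)<60).astype(np.uint8)
n,l,st,ce=cv2.connectedComponentsWithStats(g)
def atz(u,v,z):
    a=world(c,u,v,100.);b=world(c,u,v,200.);return (a+(b-a)*(z-a[2])/(b[2]-a[2]))[:2]
for i in range(1,n):
    if st[i,4]>40 and 240<ce[i][0]<320 and 120<ce[i][1]<200: print(st[i],ce[i],atz(*ce[i],47),atz(*ce[i],50))
P=cloud(c);m=(c["depth"]>0)&(abs(P[...,2]-50)<3.)&(abs(P[...,0]-515)<20)&(abs(P[...,1]-290)<22)
print(P[m].mean(0),np.percentile(P[m],[3,97],axis=0),m.sum())
# finger tips: points with z 105..135 near tool
m=(c["depth"]>0)&(P[...,2]>113)&(P[...,2]<150)&(abs(P[...,0]-514)<25)&(abs(P[...,1]-320)<50)
print(np.percentile(P[m],[2,50,98],axis=0),m.sum())
```

```text
[ 230   99   79   45 1718] [267.95983702 122.23457509] [507.15122022 438.6078671 ] [506.745052   436.00466082]
[258 137  13  17 150] [264.03333333 145.75333333] [480.61236792 375.61660778] [480.30204652 373.24089862]
[277 146  16  13 102] [282.88235294 153.43137255] [514.12745062 341.40337683] [513.69608727 339.15123102]
[283 165  16  14 174] [290.3908046  171.47701149] [515.61627561 289.754108  ] [515.17953527 287.68849695]
[514.80446775 292.32892082  50.18794828] [[502.8165369  281.36133279  47.52476829]
 [527.39935276 304.42463639  52.72747149]] 106
[[503.1145261  284.07996454 121.21012544]
 [511.47424429 286.20550482 136.15397385]
 [521.4705167  292.47629359 149.47466576]] 91
```

drive_tool(
  rows=[
    {"offset": [-1.7, -2, 10], "spin": 0, "jaw": 44},
    {"offset": [0, 0, 15], "spin": 0, "jaw": 44},
    {"offset": [0, 0, 15], "spin": 0, "jaw": 44},
    {"offset": [0, 0, 10], "spin": 0, "jaw": 44},
    {"offset": [0, 0, 5], "spin": 0, "jaw": 44},
    {"offset": [0, 0, 3], "spin": 0, "jaw": 44},
    {"offset": [0, 0, 0], "spin": 0, "jaw": 44},
  ],
)

```text
clock: 7.75
eef_pos: [515.7, 318.4, 151.5]
eef_rot: [-3.142, -0.0, 3.091]
wrist_force: [0.3, 0.2, 0.5]
finger_gap: 44.1
```

drive_tool(
  rows=[
    {"offset": [0, 0, 2], "spin": 0, "jaw": 44},
    {"offset": [0, 0, 2], "spin": 0, "jaw": 44},
    {"offset": [0, 0, 2], "spin": 0, "jaw": 44},
    {"offset": [0, 0, 2], "spin": 0, "jaw": 44},
    {"offset": [0, 0, 2], "spin": 0, "jaw": 44},
    {"offset": [0, 0, 0], "spin": 0, "jaw": 44},
  ],
)

```text
clock: 8.35
eef_pos: [515.9, 318.5, 142.2]
eef_rot: [3.141, 0.001, 3.091]
wrist_force: [-2.4, -1.2, 7.2]
finger_gap: 44.0
```

drive_tool(
  rows=[
    {"offset": [0, 0, 1.5], "spin": 0, "jaw": 44},
    {"offset": [0, 0, 1], "spin": 0, "jaw": 44},
    {"offset": [0, 0, 1], "spin": 0, "jaw": 44},
    {"offset": [0, 0, 0], "spin": 0, "jaw": 44},
  ],
)

```text
clock: 8.75
eef_pos: [516.0, 318.5, 140.3]
eef_rot: [3.141, 0.001, 3.091]
wrist_force: [-9.1, -4.7, 22.3]
finger_gap: 43.8
```

drive_tool(
  rows=[
    {"offset": [0, 0, 0.7], "spin": 0, "jaw": 44},
    {"offset": [0, 0, 0], "spin": 0, "jaw": 44},
  ],
)

```text
clock: 8.95
eef_pos: [516.0, 318.5, 140.2]
eef_rot: [3.141, 0.001, 3.091]
wrist_force: [-10.6, -6.1, 28.8]
finger_gap: 44.2
```

Run:
```python
from h import *
s=manip.read_state();print(s["clock"],s["eef_pos"],s["wrist_force"],s["moment"],s["eef_rot"])
```

```text
8.95 [515.99864216 318.48350654 140.18353588] [-10.58703744  -6.06347077  28.82785114] [-1.3160102   2.21257661 -0.03364123] [3.14094944e+00 1.40740903e-03 3.09128401e+00]
```

The force is 28.8 N and the vertical position has stopped changing. The moment ratio puts the resultant within about 6 mm of midway, so each button carries more than 11 N and both are bottomed. I'll hold here.

drive_tool(
  rows=[
    {"offset": [0, 0, 0], "spin": 0, "jaw": 44},
    {"offset": [0, 0, 0], "spin": 0, "jaw": 44},
    {"offset": [0, 0, 0], "spin": 0, "jaw": 44},
    {"offset": [0, 0, 0], "spin": 0, "jaw": 44},
    {"offset": [0, 0, 0], "spin": 0, "jaw": 44},
    {"offset": [0, 0, 0], "spin": 0, "jaw": 44},
    {"offset": [0, 0, 0], "spin": 0, "jaw": 44},
    {"offset": [0, 0, 0], "spin": 0, "jaw": 44},
    {"offset": [0, 0, 0], "spin": 0, "jaw": 44},
    {"offset": [0, 0, 0], "spin": 0, "jaw": 44},
    {"offset": [0, 0, 0], "spin": 0, "jaw": 44},
    {"offset": [0, 0, 0], "spin": 0, "jaw": 44},
    {"offset": [0, 0, 0], "spin": 0, "jaw": 44},
    {"offset": [0, 0, 0], "spin": 0, "jaw": 44},
    {"offset": [0, 0, 0], "spin": 0, "jaw": 44},
    {"offset": [0, 0, 0], "spin": 0, "jaw": 44},
    {"offset": [0, 0, 0], "spin": 0, "jaw": 44},
  ],
)

```text
clock: 10.65
eef_pos: [516.0, 318.5, 140.2]
eef_rot: [3.141, 0.001, 3.091]
wrist_force: [-10.7, -6.9, 29.0]
finger_gap: 43.9
```

drive_tool(
  rows=[
    {"offset": [0, 0, 0], "spin": 0, "jaw": 44},
    {"offset": [0, 0, 0], "spin": 0, "jaw": 44},
    {"offset": [0, 0, 0], "spin": 0, "jaw": 44},
    {"offset": [0, 0, 0], "spin": 0, "jaw": 44},
    {"offset": [0, 0, 0], "spin": 0, "jaw": 44},
    {"offset": [0, 0, 0], "spin": 0, "jaw": 44},
    {"offset": [0, 0, 0], "spin": 0, "jaw": 44},
    {"offset": [0, 0, 0], "spin": 0, "jaw": 44},
    {"offset": [0, 0, 0], "spin": 0, "jaw": 44},
    {"offset": [0, 0, 0], "spin": 0, "jaw": 44},
    {"offset": [0, 0, 0], "spin": 0, "jaw": 44},
    {"offset": [0, 0, 0], "spin": 0, "jaw": 44},
    {"offset": [0, 0, 0], "spin": 0, "jaw": 44},
    {"offset": [0, 0, 0], "spin": 0, "jaw": 44},
    {"offset": [0, 0, 0], "spin": 0, "jaw": 44},
  ],
)

```text
clock: 12.15
eef_pos: [516.0, 318.5, 140.2]
eef_rot: [3.141, 0.001, 3.091]
wrist_force: [-10.8, -6.5, 28.3]
finger_gap: 44.2
```

drive_tool(
  rows=[
    {"offset": [0, 0, -4], "spin": 0, "jaw": 44},
    {"offset": [0, 0, -8], "spin": 0, "jaw": 44},
    {"offset": [0, 0, -15], "spin": 0, "jaw": 44},
    {"offset": [0, 0, -30], "spin": 0, "jaw": 44},
    {"offset": [0, 0, -40], "spin": 0, "jaw": 44},
    {"offset": [0, 0, -40], "spin": 0, "jaw": 44},
    {"offset": [20, 12, -10], "spin": 0, "jaw": 44},
    {"offset": [30, 20, 0], "spin": 0, "jaw": 44},
    {"offset": [30, 20, 0], "spin": 0, "jaw": 44},
    {"offset": [30, 20, 0], "spin": 0, "jaw": 44},
    {"offset": [30, 20, 0], "spin": 0, "jaw": 44},
    {"offset": [30, 20, 0], "spin": 0, "jaw": 44},
    {"offset": [30, 20, 0], "spin": 0, "jaw": 44},
    {"offset": [30, 20, 0], "spin": 0, "jaw": 44},
    {"offset": [20, 10, 0], "spin": 0, "jaw": 44},
    {"offset": [0, 0, 0], "spin": 0, "jaw": 44},
    {"offset": [0, 0, 0], "spin": 0, "jaw": 44},
  ],
)

```text
clock: 13.85
eef_pos: [274.3, 492.7, 284.9]
eef_rot: [3.141, 0.0, 3.092]
wrist_force: [0.2, -1.4, -0.7]
finger_gap: 44.0
```

Run:
```python
from h import *
s=manip.read_state();print(s["clock"],s["eef_pos"],s["wrist_force"])
c=eyes.camera("top");P=cloud(c);a=cv2.resize(c["color"][140:270,220:350],(390,390),interpolation=cv2.INTER_CUBIC)
o=np.array([515.5,318.2]);t=np.radians(-3);R=np.array([[np.cos(t),-np.sin(t)],[np.sin(t),np.cos(t)]])
d=eyes.camera("side");b=cv2.resize(d["color"][100:230,225:355],(390,390),interpolation=cv2.INTER_CUBIC)
cv2.imwrite("pics/e.png",np.hstack([a,b]))
for n,k in(("top",c),("side",d)):
    P=cloud(k);L=(P[...,:2]-o)@R
    for x,y,r in((0,28,8),(0,-28,8),(-41,50,7),(57,0,10)):
        m=(np.hypot(L[...,0]-x,L[...,1]-y)<r)&(k["depth"]>0)&(P[...,2]<90);print(n,x,y,m.sum(),np.median(P[m][:,2]))
```

```text
13.85 [274.28359005 492.66614379 284.85670822] [ 0.19657446 -1.38218611 -0.72008055]
top 0 28 33 50.1301791617051
top 0 -28 33 51.43558652525828
top -41 50 27 55.805814034359116
top 57 0 50 58.74007913777335
side 0 28 32 50.54113219819668
side 0 -28 37 50.57370263389288
side -41 50 36 54.37800634884576
side 57 0 51 58.57291024880555
```

View pics/e.png

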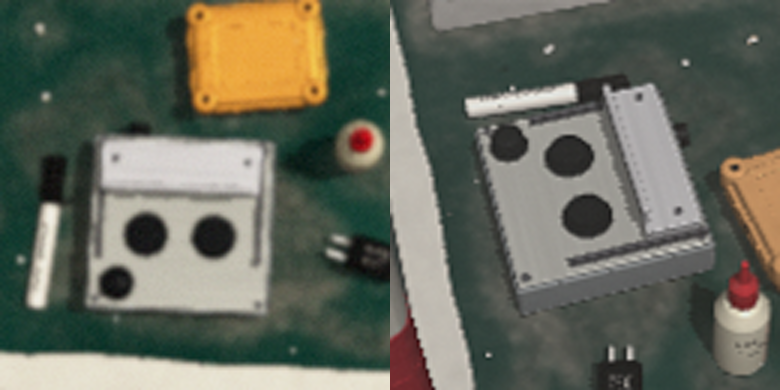

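The cover is fully back, both start buttons at crop (145,234) and (213,236) are up, the stop is up, and the bystanders have not moved.

```bash
python3 -c "
from cell import manip
print(manip.sign_off())"
```

```text
the job is handed in; nothing more can be done
None
```

The job is done and handed in. The console's cover is fully back, and both start buttons were pressed together, held for over three seconds and released.

- **Cover:** I pushed the grey console's lip with closed-in fingertips until it met the end stop at about 12 N. The last pictures show it still fully back.
- **Buttons:** I pressed both with one fingertip each, about 29 N in total, and the tool's height had stopped changing. The force moments put the load close to midway, so each button carried well over the 5 N it needs. That both were fully down is worked out from force and height, as the travel itself was not measured. The hold was about 3.2 s.
- **Afterwards:** Depth readings put the start button tops at about 50–51 mm, so both are up. The stop top reads 54–56 mm, so it was not pressed. The bystanders look undisturbed, and the robot is clear of everything at 13.9 s on the clock.
- **Disagreement:** My first estimate of the console's position was about 2 mm off. I corrected it from the end stop and the side picture before pressing. With the arm in the way, the finder's hits from above were wrong, so I ignored them.

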